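Change the desk clock's battery and click its door shut

TASK

The desk clock lies on its face for a new battery. Lay the AA cell in the open bay with its button end toward the red-backed contact plate, then set the battery door flat on the clock's back behind the rails and slide it under them, gently and without forcing it, until its tab clicks past the ledge and the door is fully home. Leave the other things on the desk where they are.

Things in the scene. Friction and masses are not known exactly. Their poses are not given: they have to be found in the camera images.
- clock: Desk clock lying on its face; it stands firm and does not move. Light grey moulded back 218 x 82 mm (x, y) in a dark wooden frame 224 x 90 mm; its flat back is 30 mm above the desk. Origin: centre of its underside; x along its length, the way the door slides shut (towards the 20 mm high end boss), z up. All points on it share these axes.
- cell_seat (a point): Middle of the battery bay = of the seated cell, 26.5 mm to +x of the clock's origin. The bay is a dark open trough along x, 55 long, 16.5 wide, 6 mm deep below the flat back; the seated cell's axis is 1.3 mm above the back. At its +x end a brass plate backed with red (the cell's button end goes there), at its -x end a coil; both rigid: the cell is simply laid in from above.
- door_home (a point): On the clock's flat back, 30 mm above the desk and 26.5 mm to +x of the clock's origin: where the door's origin lies when the door is fully home, its front against the end boss at x = 32 mm (a hard stop).
- rail_mouth (a point): On the flat back, 36 mm behind door_home (-x), midway between the mouths of the two rails. They run 68 mm from here to +x: side walls at |y| = 26.5 mm, lips reaching in to |y| = 21.5, slot under the lip 4.5 high, lip top 7.5 above the back. The mouths flare, starting 11 mm before here. Behind them the back is bare and flat for 95 mm, |y| < 38 (save the ledge).
- ledge (a point): Top of the ledge's +x face, 49.6 mm behind door_home (-x): a rib across the back, 2 mm thick (to -x), 14 mm wide, 4.4 mm high. The door's tunnel passes over it; the barb of its tab must end on its +x side.
- door: Loose charcoal battery door, 40 g, hump up: tunnel 64 long (x), 34 wide (y), 20 mm high, open below and at +x; flanges 3 thick (50 over all) from 32 mm before to 50 behind the origin; tab at -x. Origin: under the tunnel's centre; +x leads. Pinch the tunnel across y, fingertips 9 to 11 mm above its underside to clear the rails. Set it down 76 mm behind door_home, x along the clock's x.
- barb (a point): Lower rear edge of the barb under the door's springy tab: 48 mm behind the door's origin, 1.2 mm above its underside when relaxed. Its ramp meets the ledge 11 mm before home; the push needed rises to about 11 N (7 to 16) until, 1.6 mm before home, it snaps down past the ledge and the push falls; then comes the hard stop. A push over 20 N is too much.
- cell: AA cell, 24 g, lying on its side: 14.5 mm thick, 50.5 mm long; black with a copper-coloured band at the button end. Origin: its middle; x along it towards the button end.
- cell_button (a point): Steel button at the end of the cell, 25.3 mm from its middle.
- eraser: Bystander: eraser in a card sleeve, 18x42x12 mm; origin at its underside.
- matchbox: Bystander: brown card matchbox, 44x72x17 mm; origin at its underside.
- tealight_a: Bystander: tealight in a foil cup, 39 mm across, 19 mm high; origin at its underside.
- wood_star_b: Bystander: dark wooden star, 36 mm across, 8 mm thick; origin at its underside.
- washi_a: Bystander: roll of tan paper tape, 43 mm across, 15 mm high; origin at its underside.
- binder_clip: Bystander: black binder clip, 21x32x27 mm; origin at its underside.
There are look-alikes about, which are no part of the job. Leave any yellow look-alike of the cell alone.

How it is judged:
On the way, in this order (a step that is already met when the one before it is completed fails the run):
1. the cell lies in the bay, button end to the red-backed plate, and is let go (x of cell in the frame of cell_seat between -0.004 and 0.004 m and y of cell in the frame of cell_seat between -0.003 and 0.003 m and z of cell in the frame of cell_seat between -0.003 and 0.003 m and angle between the x axis of cell and the x axis of cell_seat, either way round below 0.12 rad and x of cell_button in the frame of cell_seat above 0.018 m and contact force between the fingers and cell below 0.1 N), for 0.2 s.
2. the door lies flat on the back with its flanges under the rails (y of door in the frame of door_home between -0.003 and 0.003 m and z of door in the frame of door_home between -0.0025 and 0.0025 m and x of door in the frame of door_home between -0.06 and -0.012 m), for 0.1 s.
At the end, for the whole second after the job is handed in: The cell lies in the bay (within 4 mm, button to the red-backed plate); the door is under the rails within 3 mm of home, its barb down beyond the ledge; door and cell are at rest and let go (x of cell in the frame of cell_seat between -0.004 and 0.004 m and y of cell in the frame of cell_seat between -0.003 and 0.003 m and z of cell in the frame of cell_seat between -0.003 and 0.003 m and angle between the x axis of cell and the x axis of cell_seat, either way round below 0.12 rad and x of cell_button in the frame of cell_seat above 0.018 m and y of door in the frame of door_home between -0.003 and 0.003 m and z of door in the frame of door_home between -0.0025 and 0.0025 m and x of door in the frame of door_home between -0.003 and 0.002 m and x of barb in the frame of door_home above -0.0505 m and z of barb in the frame of door_home below 0.0028 m and angle between the x axis of door and the x axis of door_home, either way round below 0.06 rad and linear speed of door below 0.02 m/s and linear speed of cell below 0.03 m/s and contact force between the fingers and door below 0.1 N); the robot touches nothing.
It fails at once if the door is forced: it presses on the clock with more than 30 N (contact force between door and clock above 30 N).
It fails at once if a bystander is moved by more than 20 mm (distance of any of eraser, matchbox, tealight_a, wood_star_b, washi_a, binder_clip from where it was at the start of the episode above 0.02 m).
It also fails if it takes over 67 s, if anything falls off the work surface, if the arm or the gripper's body presses on something with over 40 N, if the wrist force passes 120 N, or if a joint passes its speed limit or range.

ROBOT

A 7-joint arm with a two-finger parallel gripper is mounted at the origin on a cart in front of the work surface, level with it; the furniture and walls round the work are solid. World frame = base frame: x ahead of the robot, y to its left, z up, the work surface at z = 0. Lengths are in m, angles in rad, forces in N, time in s.
With the tool pointing down it reaches from about 0.425 to 0.875 m from the base axis. Payload 9.9 kg.
Tool frame: the origin (TCP) lies at the very end of the fingers, on their centre line; the grasp point (between the pads) lies 19 mm behind it; z points along the fingers, y is the line along which they close (so a half turn about z gives the same grasp; the last joint's range is limited). The gripper opens to 85 mm and grips with 20 to 120 N. Pads are 22 mm wide; open, the fingers measure 114 mm over their backs; the gripper's body (76 mm by 85 mm) begins 54 mm behind the grasp point. The pads swing forward as they close: fully open they stand 13 mm farther back than shut.
Start: joints at [1.056, 0.576, 0.025, 1.437, -0.015, 1.129, -0.057], TCP at [0.282, -0.613, 0.231] pointing down, gripper open.
Joint ranges: [-2.76, 2.76], [-0.34, 2.15], [-1.52, 1.57], [0.19, 2.46], [-1.09, 4.23], [0.17, 1.99], [-2.82, 2.82]. Speed limits (rad/s): [2.22, 2.22, 3.01, 3.01, 3.14, 3.14, 3.14].

INTERFACE

Orientations are given as a unit quaternion [x, y, z, w].
In Python, from cell import arm, optics gives the robot as it stands.
- The arm moves only by the tool apply_moves, never from a script. Its argument "deltas" is a list of rows, each an object with "slide": the shift along the tool's x, y, z as a fraction of full scale, a list of three; "delta_rot": the turn, a rotation vector about the tool's x, y, z as a fraction of full scale, a list of three. A call has 1 to 20 rows; each row is the pose to reach, as a shift and turn from the pose commanded when the call began, along the tool's axes at that moment; what a row does not reach only later rows make up. Full scale, the value 1, is 400 mm for a shift and 1.5 rad for a turn. A row lasts 1/8 s, in which the tool goes at most 62.5 mm and 10.7 degrees, less where a joint would pass 70% of its speed; a pose out of reach is approached as far as the arm can. A call with a number of a shift or a turn outside -1 to 1 is refused whole. A call with a gripper value outside its range is refused whole. "grip" is the closure, from 0 (fully open) to 1 (shut), set as the call begins (left out, the last holds). The fingers move at their own pace and stop on an object; the grip force is fixed at half the most. Time passes only in rows, so rows that repeat a pose let the fingers close. It gives the time, the measured TCP pose, the force, the opening and the grip force at its end, in the units of the state.
- arm.read_state(): the state, without advancing time (a new reading comes with each control period).
- optics.camera(name): name is "scene" or "top" or "wrist"; returns a dict with "img" (480x640x3 uint8, red, green, blue), "fx", "fy", "cx", "cy" (pixels), "origin" and "rotation" of the camera in the world; the wrist camera has in their place "hand_eye" (4x4, takes a point from camera to tool coordinates, whose origin is the TCP and whose axes are the flange's). Camera axes: x right, y down, z forward; pixel columns grow to the right and rows downward; lengths in m; the calibration is good to about 2 mm. A picture is of the moment at which its call begins: read the wrist's pose just before it. There is no depth.
- arm.job_done(): hands the job in; it is judged then, once.
The state is a dict: "time": time; "qpos": joint angles; "qd": joint speeds; "joint_efforts": joint torques, N m; "tcp_pos": TCP position; "ee_rot": TCP orientation; "ft_force": force on the tool from outside, world axes, zero at the start; "moment": the same for the moment, N m; "opening": finger opening in m; "grasp_force": force on a finger pad.
Only numpy, scipy, OpenCV 4.12 (cv2) and the standard library are available. Lean on these libraries where they do the work, as an engineer would, in place of code of your own. Each camera call takes 0.05 s, during which the arm holds its last target. There are 200 camera calls.

## Working session

There is one attempt and no reset: what is moved stays moved. The work goes in short steps, Python scripts to look and compute and a tool call to move; the robot and the scene stay as the last step left them, time stands still between calls to the robot, and variables do not carry over. Pictures are saved under pics/ and viewed, at most 10 in all, crops included, and the job is handed in when it is done.

Besides the shell and the picture viewer there is one more tool, called after "Call:" as name(argument=value, ...), one argument or row to a line, values as JSON. apply_moves: Moves the arm, as the interface text tells. Shift numbers are shares of 400 mm and turn numbers shares of 1.5 rad, none past 1 either way. Its arguments: {"type":"object","properties":{"deltas":{"type":"array"},"grip":{"type":"number"}},"required":["deltas"]}

```bash
mkdir -p pics
cat > h.py <<'E'
import numpy as np, cv2
from scipy.spatial.transform import Rotation as R
from cell import arm, optics
def shot(name,fn=None):
    s=arm.read_state(); c=optics.camera(name); im=c["img"][:,:,::-1].copy()
    if name=="wrist":
        T=np.eye(4);T[:3,:3]=R.from_quat(s["ee_rot"]).as_matrix();T[:3,3]=s["tcp_pos"]
        T=T@np.array(c["hand_eye"]); c["origin"]=T[:3,3]; c["rotation"]=T[:3,:3]
    if fn: cv2.imwrite("pics/"+fn,im); np.savez("pics/"+fn+".npz",im=im,K=[c[k] for k in("fx","fy","cx","cy")],o=c["origin"],r=c["rotation"])
    return im,c
class L(dict):
    def __init__(s,fn):
        d=np.load("pics/"+fn+".npz"); s.im=d["im"]; s.K=d["K"]; s.o=d["o"]; s.r=d["r"]
    def ray(s,u,v): 
        d=s.r@np.array([(u-s.K[2])/s.K[0],(v-s.K[3])/s.K[1],1.]); return d/np.linalg.norm(d)
    def pl(s,u,v,z):
        d=s.ray(u,v); return s.o+d*(z-s.o[2])/d[2]
    def proj(s,p):
        q=s.r.T@(np.array(p)-s.o); return s.K[0]*q[0]/q[2]+s.K[2],s.K[1]*q[1]/q[2]+s.K[3]
E
python3 - <<'E'
from h import *
for n in("top","scene"):
    im,c=shot(n,n+"0.png"); print(n,np.round(c["origin"],3),np.round(c["rotation"],3).tolist(),c["fx"])
s=arm.read_state();print(s)
E
```

```text
top [0.363 0.008 1.254] [-0.699, 0.709, -0.065, 0.059] 545.356392569804
scene [ 0.267 -0.398  1.016] [0.927, -0.288, 0.073, -0.229] 485.05684030005443
{'time': 0.1, 'qpos': array([ 1.05622327,  0.57646106,  0.02484273,  1.43781206, -0.01496961,
        1.12900183, -0.05649401]), 'qd': array([-0.00073122, -0.00245975,  0.00015333, -0.00417033,  0.00102776,
        0.00065501, -0.00082449]), 'joint_efforts': array([ 6.42540632e-03, -7.67302752e+01,  2.25804448e+00, -2.86606622e+01,
        1.59010501e-02,  8.54641112e-03, -1.36583404e-05]), 'tcp_pos': array([ 0.28169504, -0.61297001,  0.23052426]), 'ee_rot': array([ 9.76887647e-01,  2.13752109e-01, -2.09402175e-04, -7.19049889e-04]), 'ft_force': array([ 0.54004512, -0.46446963, -0.34334194]), 'moment': array([ 0.04465326, -0.01176256, -0.0228382 ]), 'grasp_force': 0.0, 'opening': 0.08573797090975036}
```

View pics/top0.png

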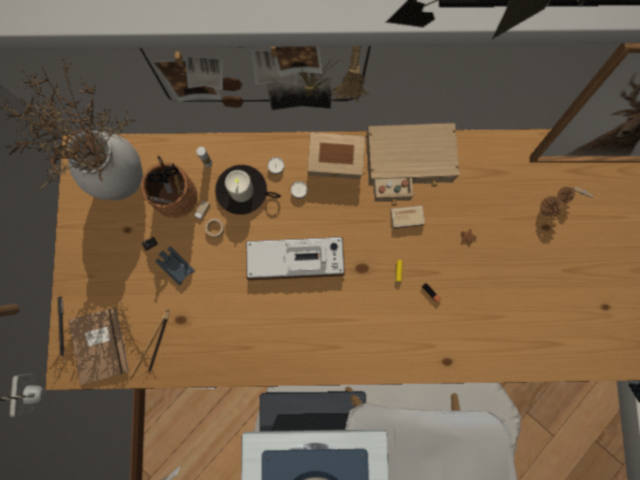

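View pics/scene0.png

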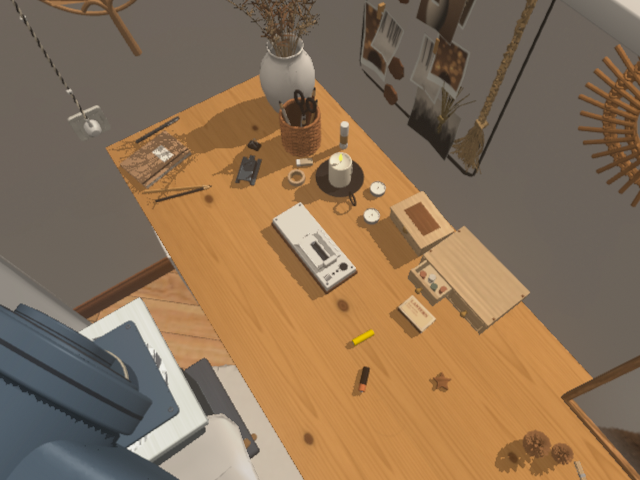

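```bash
sed -i 's/^    if fn: cv2/    else: c["rotation"]=R.from_quat(c["rotation"]).as_matrix()\n    if fn: cv2/' h.py
python3 - <<'E'
from h import *
import numpy as np
for n in("top","scene"): 
    im,c=shot(n,n+"1.png"); print(c["rotation"].round(2).tolist())
    l=L(n+"1.png"); 
    for p in([0,0,0],[.282,-.613,.231],[.6,0,0]): print(n,p,np.round(l.proj(p)))
t=L("top1.png"); s=L("scene1.png")
for n,uv in dict(cell=(431,293),yel=(399,271),door=(175,265),clock=(296,258)).items(): print(n,t.pl(*uv,0.01).round(3))
for n,uv in dict(cell=(364,380),yel=(363,338),door=(248,168),clock=(315,247)).items(): print(n,s.pl(*uv,0.01).round(3))
def crop(l,u,v,w,h,f): return cv2.resize(l.im[v:v+h,u:u+w],(w*f,h*f),interpolation=cv2.INTER_CUBIC)
A=crop(t,140,225,80,60,5);B=crop(t,240,225,110,60,5)[:, :550]
C=crop(t,385,250,60,60,5)
top=np.hstack([A,C]);D=crop(s,230,130,80,70,4)
E=np.zeros((600,800,3),np.uint8);E[:300,:400]=A;E[:300,400:700]=C;E[300:600,:550]=B;E[300:580,480:800]=D
cv2.imwrite("pics/c1.png",E)
E
```

```text
[[-0.01, -0.98, 0.17], [-1.0, 0.01, -0.01], [0.01, -0.17, -0.98]]
top [0, 0, 0] [315. 506.]
top [0.282, -0.613, 0.231] [649. 374.]
top [0.6, 0, 0] [311. 231.]
[[0.82, -0.5, 0.27], [-0.57, -0.73, 0.38], [0.0, -0.47, -0.88]]
scene [0, 0, 0] [103. 396.]
scene [0.282, -0.613, 0.231] [430. 645.]
scene [0.6, 0, 0] [345. 246.]
cell [ 0.451 -0.27   0.01 ]
yel [ 0.502 -0.199  0.01 ]
door [0.523 0.314 0.01 ]
clock [0.536 0.037 0.01 ]
cell [ 0.451 -0.274  0.01 ]
yel [ 0.501 -0.203  0.01 ]
door [0.523 0.316 0.01 ]
clock [0.538 0.034 0.01 ]
```

View pics/c1.png

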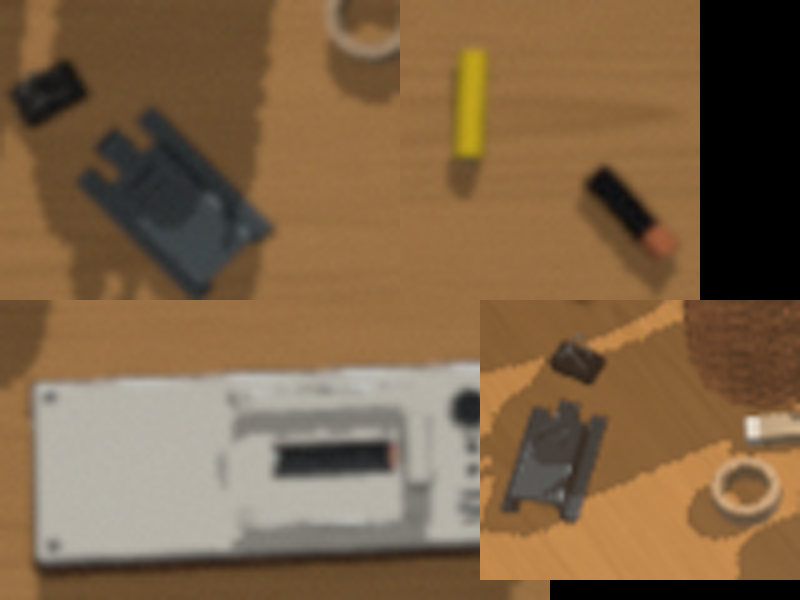

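The crop shows: the black cell with its copper button end lower right (top image (431,293)), and the yellow look-alike at (399,271), which I leave alone. The door is at (175,265) with its tab upper-left, and the black binder clip at (150,243) is not the door. The clock's bay is open with its red plate at the right end, towards world -y. Both views agree on positions to within 4 mm.

```bash
cat >> h.py <<'E'
def go(pos,yaw):
    "fractions for the move to pos with tool down, tool x at yaw (deg)"
    s=arm.read_state(); A=R.from_quat(s["ee_rot"]); y=np.radians(yaw)
    B=R.from_matrix(np.array([[np.cos(y),np.sin(y),0],[np.sin(y),-np.cos(y),0],[0,0,-1]]))
    d=np.array(pos)-s["tcp_pos"]
    print("slide",(A.inv().apply(d)/.4).round(4).tolist(),"rot",((A.inv()*B).as_rotvec()/1.5).round(4).tolist(),"rows>=",np.ceil(np.linalg.norm(d)/.0625),np.ceil(np.degrees((A.inv()*B).magnitude())/10.7),"d",d.round(4))
E
python3 - <<'E'
from h import *
t=L("top1.png"); s=L("scene1.png")
print(np.array(optics.camera("wrist")["hand_eye"]).round(3).tolist())
# copper and black blobs
for l,(u,v,w,h),z in((t,(410,275,40,35),.007),(s,(345,355,40,50),.007)):
    c=l.im[v:v+h,u:u+w].astype(int); cop=(c[...,2]>1.9*c[...,1])&(c[...,2]>90); blk=c.max(2)<45
    P=[]
    for m in(cop,blk):
        n,lab,st,ce=cv2.connectedComponentsWithStats(m.astype(np.uint8)); k=1+st[1:,4].argmax(); P.append(l.pl(ce[k][0]+u,ce[k][1]+v,z)); print(st[k,4],(ce[k]+[u,v]).round(1),P[-1].round(4))
    d=P[0]-P[1]; print(np.degrees(np.arctan2(d[1],d[0])),np.linalg.norm(d))
go([.45,-.27,.2],43)
E
```

```text
[[0.001, -0.964, -0.267, 0.067], [1.0, 0.001, -0.001, 0.001], [0.001, -0.267, 0.964, -0.143], [0.0, 0.0, 0.0, 1.0]]Traceback (most recent call last):
  File "<stdin>", line 9, in <module>
ValueError: attempt to get argmax of an empty sequence
```

Call:
apply_moves(
  deltas=[
    {"slide":[0.74,-0.604,0.07],"delta_rot":[0,0,-0.213]},
    {"slide":[0.74,-0.604,0.07],"delta_rot":[0,0,-0.213]},
    {"slide":[0.74,-0.604,0.07],"delta_rot":[0,0,-0.213]},
    {"slide":[0.74,-0.604,0.07],"delta_rot":[0,0,-0.213]},
    {"slide":[0.74,-0.604,0.07],"delta_rot":[0,0,-0.213]},
    {"slide":[0.74,-0.604,0.07],"delta_rot":[0,0,-0.213]},
    {"slide":[0.74,-0.604,0.07],"delta_rot":[0,0,-0.213]},
    {"slide":[0.74,-0.604,0.07],"delta_rot":[0,0,-0.213]},
    {"slide":[0.74,-0.604,0.07],"delta_rot":[0,0,-0.213]},
  ],
)

```text
time: 1.38
tcp_pos: [0.4491, -0.2719, 0.2033]
ee_rot: [0.931, 0.365, -0.0, 0.0]
ft_force: [0.4, 1.0, 0.7]
opening: 0.0853
grasp_force: 0.0
```

```bash
cat >> h.py <<'E'
def cellmeas(l,z=.007,box=None):
    c=cv2.GaussianBlur(l.im,(3,3),0).astype(int); cop=(c[...,2]>1.6*c[...,1])&(c[...,2]>70)&(c[...,0]<1.0*c[...,1]); blk=c.max(2)<55
    out=[]
    for m in(cop,blk):
        n,lab,st,ce=cv2.connectedComponentsWithStats(m.astype(np.uint8))
        for k in np.argsort(-st[1:,4])[:4]+1: print(st[k].tolist(),ce[k].round(1))
E
python3 - <<'E'
from h import *
im,c=shot("wrist","w1.png"); s=arm.read_state(); print(s["time"],s["tcp_pos"],R.from_quat(s["ee_rot"]).as_matrix().round(3).tolist()); print(c["origin"],c["fx"])
l=L("w1.png"); print(l.proj([.451,-.272,.007])); cellmeas(l)
E
```

```text
1.425 [ 0.44910944 -0.27196884  0.20333152] [[0.733, 0.68, -0.0], [0.68, -0.733, -0.001], [-0.001, 0.0, -1.0]]
[ 0.4988748  -0.22688901  0.34673379] 422.48031653282106
(np.float64(314.91012620386306), np.float64(208.3891193199073))
[492, 146, 44, 42, 871] [512.9 167.8]
[199, 0, 34, 25, 617] [217.   10.1]
[307, 221, 18, 18, 292] [315.4 229.6]
[215, 343, 18, 15, 184] [223.9 350. ]
[0, 309, 640, 171, 52695] [320.6 426.9]
[0, 240, 69, 108, 3798] [ 26.9 293.8]
[309, 178, 16, 43, 633] [316.4 198.9]
[403, 0, 52, 43, 305] [428.5  20.2]
```

View pics/w1.png

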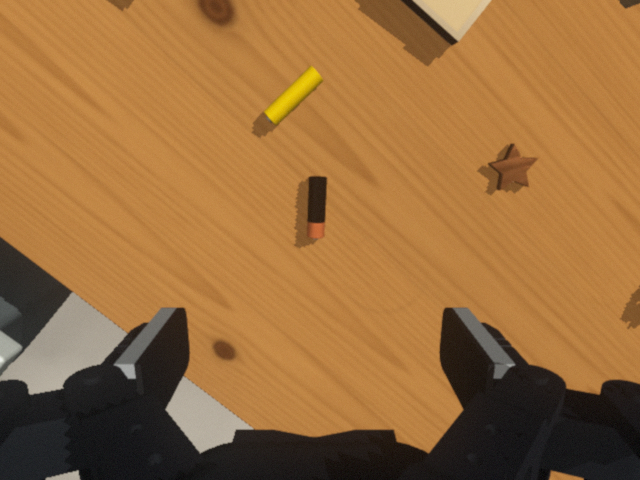

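Run:
```python
from h import *
l=L("w1.png"); s=arm.read_state(); A=R.from_quat(s["ee_rot"])
c=l.im[165:250,300:335].astype(int); m=((c.max(2)<60)|((c[...,2]>1.6*c[...,1])&(c[...,2]>70)&(c[...,2]>1.5*c[...,0])&(c[...,1]<85))).astype(np.uint8)
n,lab,st,ce=cv2.connectedComponentsWithStats(m);k=1+st[1:,4].argmax();print(st[k])
ys,xs=np.where(lab==k)
f=np.polyfit(ys,xs,1); v0,v1=ys.min(),ys.max()+1
up=(np.polyval(f,v0)+300,v0+165); dn=(np.polyval(f,v1)+300,v1+165); print(up,dn)
for za,zb in((.007,.007),(.002,.01)):
    a=l.pl(*up,za);b=l.pl(*dn,zb);d=b-a;mid=(a+b)/2;print(mid.round(4),np.linalg.norm(d[:2]).round(4),np.degrees(np.arctan2(d[1],d[0])), A.inv().apply(mid-s["tcp_pos"]).round(4))
d=b-a; yaw=np.degrees(np.arctan2(d[1],d[0]))+180
go([mid[0],mid[1],.004],yaw)
```

```text
[  7  12  19  62 806]
(np.float64(318.15887244070143), np.int64(177)) (np.float64(312.09837955558027), np.int64(239))
[ 0.4509 -0.2722  0.007 ] 0.0516 -142.57286574396474 [0.0013 0.0014 0.1963]
[ 0.451  -0.2722  0.006 ] 0.0502 -142.75749022003717 [0.0014 0.0014 0.1973]
slide [0.0035, 0.0035, 0.4983] rot [0.0002, 0.0004, 0.065] rows>= 4.0 1.0 d [ 0.0019 -0.0002 -0.1993]
```

The wrist view shows the cell at (316,208) with its copper end pointing down (315,239). The yellow decoy is at (293,95) and well clear. It measures 50.2 mm long, which matches. Descending and closing.

Call:
apply_moves(
  deltas=[
    {"slide":[0.0035,0.0055,0.15],"delta_rot":[0,0,0.022]},
    {"slide":[0.0035,0.0055,0.3],"delta_rot":[0,0,0.022]},
    {"slide":[0.0035,0.0055,0.43],"delta_rot":[0,0,0.022]},
    {"slide":[0.0035,0.0055,0.498],"delta_rot":[0,0,0.022]},
    {"slide":[0.0035,0.0055,0.498],"delta_rot":[0,0,0.022]},
    {"slide":[0.0035,0.0055,0.498],"delta_rot":[0,0,0.022]},
    {"slide":[0.0035,0.0055,0.498],"delta_rot":[0,0,0.022]},
  ],
)

```text
time: 2.3
tcp_pos: [0.4532, -0.2716, 0.0056]
ee_rot: [0.936, 0.351, 0.001, 0.001]
ft_force: [-0.6, -0.1, 0.1]
opening: 0.0854
grasp_force: 0.0
```

Call:
apply_moves(
  deltas=[
    {"slide":[0,0,0]},
    {"slide":[0,0,0]},
    {"slide":[0,0,0]},
    {"slide":[0,0,0]},
    {"slide":[0,0,0]},
    {"slide":[0,0,0]},
    {"slide":[0,0,0]},
    {"slide":[0,0,0]},
  ],
  grip=1,
)

```text
invalid input
```

Run:
```python
from h import *
s=arm.read_state();print(s["time"],s["tcp_pos"],s["opening"],s["grasp_force"],s["qpos"])
t=L("top1.png")
# clock: white back in top image
c=t.im; m=((c.min(2)>120)).astype(np.uint8); m[:, :235]=0;m[:,355:]=0;m[:230]=0;m[290:]=0
n,lab,st,ce=cv2.connectedComponentsWithStats(m);k=1+st[1:,4].argmax()
r=cv2.minAreaRect(np.argwhere(lab==k)[:,::-1].astype(np.float32));b=cv2.boxPoints(r);P=np.array([t.pl(u,v,.03) for u,v in b]);print(b.round(1).tolist(),P.round(4).tolist(),P.mean(0))
go([.536,.01,.22],90)
```

```text
2.3 [ 0.45320747 -0.27164654  0.00558352] 0.08539814851357816 0.0 [ 0.49887015  0.67507361 -0.07217285  2.04848136  0.11135112  0.41904987
 -0.5133493 ]
[[245.39999389648438, 240.8000030517578], [341.20001220703125, 236.5], [342.79998779296875, 272.1000061035156], [247.10000610351562, 276.3999938964844]] [[0.5739, 0.1507, 0.03], [0.581, -0.0674, 0.03], [0.4995, -0.0691, 0.03], [0.4927, 0.1465, 0.03]] [0.53676554 0.04017916 0.03      ]
slide [0.619, -0.3937, -0.5364] rot [0.0018, 0.0001, -0.5694] rows>= 6.0 5.0 d [0.0828 0.2816 0.2144]
```

Call:
apply_moves(
  deltas=[
    {"slide":[0,0,0],"delta_rot":[0,0,0]},
    {"slide":[0,0,0],"delta_rot":[0,0,0]},
    {"slide":[0,0,0],"delta_rot":[0,0,0]},
    {"slide":[0,0,0],"delta_rot":[0,0,0]},
    {"slide":[0,0,0],"delta_rot":[0,0,0]},
    {"slide":[0,0,0],"delta_rot":[0,0,0]},
    {"slide":[0,0,0],"delta_rot":[0,0,0]},
    {"slide":[0,0,0],"delta_rot":[0,0,0]},
  ],
  grip=1,
)

```text
time: 3.3
tcp_pos: [0.4525, -0.2708, 0.0043]
ee_rot: [0.936, 0.351, 0.0, 0.0]
ft_force: [-0.4, 0.6, 5.4]
opening: 0.0117
grasp_force: 58.7
```

Call:
apply_moves(
  deltas=[
    {"slide":[0,0,-0.1],"delta_rot":[0,0,0]},
    {"slide":[0,0,-0.25],"delta_rot":[0,0,0]},
    {"slide":[0.3,-0.2,-0.4],"delta_rot":[0,0,-0.12]},
    {"slide":[0.4,-0.26,-0.54],"delta_rot":[0,0,-0.24]},
    {"slide":[0.5,-0.33,-0.54],"delta_rot":[0,0,-0.36]},
    {"slide":[0.62,-0.394,-0.54],"delta_rot":[0,0,-0.48]},
    {"slide":[0.62,-0.394,-0.54],"delta_rot":[0,0,-0.556]},
    {"slide":[0.62,-0.394,-0.54],"delta_rot":[0,0,-0.556]},
    {"slide":[0.62,-0.394,-0.54],"delta_rot":[0,0,-0.556]},
    {"slide":[0.62,-0.394,-0.54],"delta_rot":[0,0,-0.556]},
    {"slide":[0.62,-0.394,-0.54],"delta_rot":[0,0,-0.556]},
  ],
)

```text
time: 4.68
tcp_pos: [0.5354, 0.0094, 0.2197]
ee_rot: [0.715, 0.699, -0.001, -0.0]
ft_force: [-0.1, -0.1, -0.8]
opening: 0.0118
grasp_force: 58.8
```

Run:
```python
from h import *
im,c=shot("wrist","w2.png"); s=arm.read_state(); print(s["time"],s["tcp_pos"],s["opening"],s["grasp_force"],R.from_quat(s["ee_rot"]).as_matrix()[:,0])
l=L("w2.png")
for p in([.5376,.0137,.03],[.5368,.0402,.03]): print(l.proj(p))
```

```text
4.725 [0.53546588 0.00964561 0.21982395] 0.011513546545340841 58.816789984703064 [ 2.16189655e-02  9.99766190e-01 -4.29854925e-04]
(np.float64(316.8826346354535), np.float64(205.92138346103266))
(np.float64(315.2001885001842), np.float64(172.54075065692376))
```

View pics/w2.png

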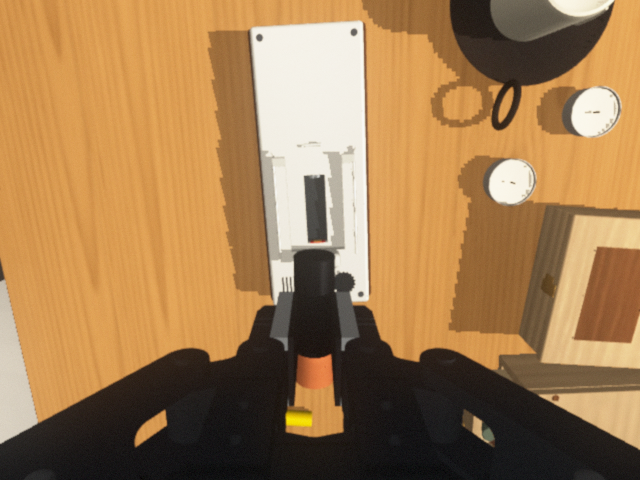

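Run:
```python
from h import *
l=L("w2.png"); s=arm.read_state(); A=R.from_quat(s["ee_rot"]); p=s["tcp_pos"]
g=l.im.astype(int)
col=g[:,310:319].mean(1)
for v in list(range(170,180))+list(range(238,260))+list(range(380,392)): print(v,col[v].round().tolist(),end=" ")
print()
m=(g.max(2)<70).astype(np.uint8); m[:165]=0;m[247:]=0;m[:,:290]=0;m[:,345:]=0
n,lab,st,ce=cv2.connectedComponentsWithStats(m);k=1+st[1:,4].argmax();r=cv2.minAreaRect(np.argwhere(lab==k)[:,::-1].astype(np.float32));print(st[k],ce[k],r)
# white back
m=(g.min(2)>110).astype(np.uint8); m[:10]=0;m[310:]=0;m[:,:240]=0;m[:,375:]=0
n,lab,st,ce=cv2.connectedComponentsWithStats(m);k=1+st[1:,4].argmax();b=cv2.boxPoints(cv2.minAreaRect(np.argwhere(lab==k)[:,::-1].astype(np.float32)))
P=np.array([l.pl(u,v,.03) for u,v in b]);print(b.round(1).tolist(),P.round(4).tolist())
for k in range(4): d=P[(k+1)%4]-P[k];print(np.linalg.norm(d),np.degrees(np.arctan2(d[1],d[0])))
for h in (-.003,-.001,-.005):
    a=l.pl(314,252,p[2]-(h+.007));b=l.pl(314,386,p[2]-(h-.007))
    a=A.inv().apply(a-p);b=A.inv().apply(b-p);print(h,a.round(4),b.round(4),(a-b)[0],((a+b)/2).round(4))
```

```text
170 [228.0, 238.0, 241.0] 171 [229.0, 238.0, 242.0] 172 [229.0, 238.0, 241.0] 173 [227.0, 236.0, 240.0] 174 [208.0, 221.0, 226.0] 175 [170.0, 179.0, 182.0] 176 [152.0, 159.0, 159.0] 177 [133.0, 138.0, 139.0] 178 [94.0, 99.0, 101.0] 179 [75.0, 81.0, 83.0] 238 [61.0, 67.0, 69.0] 239 [56.0, 67.0, 76.0] 240 [52.0, 75.0, 105.0] 241 [58.0, 91.0, 155.0] 242 [101.0, 125.0, 207.0] 243 [181.0, 199.0, 233.0] 244 [219.0, 231.0, 237.0] 245 [198.0, 214.0, 221.0] 246 [162.0, 176.0, 183.0] 247 [148.0, 161.0, 168.0] 248 [114.0, 125.0, 130.0] 249 [67.0, 74.0, 78.0] 250 [44.0, 50.0, 54.0] 251 [41.0, 46.0, 50.0] 252 [41.0, 46.0, 50.0] 253 [41.0, 47.0, 51.0] 254 [40.0, 46.0, 50.0] 255 [39.0, 45.0, 48.0] 256 [39.0, 44.0, 48.0] 257 [39.0, 44.0, 49.0] 258 [39.0, 44.0, 49.0] 259 [39.0, 44.0, 48.0] 380 [65.0, 120.0, 218.0] 381 [65.0, 121.0, 218.0] 382 [68.0, 122.0, 219.0] 383 [67.0, 121.0, 220.0] 384 [67.0, 122.0, 221.0] 385 [68.0, 122.0, 221.0] 386 [67.0, 122.0, 222.0] 387 [67.0, 122.0, 221.0] 388 [69.0, 127.0, 220.0] 389 [76.0, 141.0, 216.0] 390 [78.0, 149.0, 212.0] 391 [78.0, 149.0, 211.0] 
[315 215  11  24 148] [321.06081081 228.43243243] ((320.0, 226.5), (23.0, 10.0), 90.0)
[[249.6999969482422, 22.5], [362.79998779296875, 19.700000762939453], [370.0, 301.6000061035156], [256.79998779296875, 304.5]] [[0.4921, 0.1477, 0.03], [0.573, 0.1478, 0.03], [0.5812, -0.0698, 0.03], [0.4847, -0.0705, 0.03]]
0.08091579130403019 0.0775120936944593
0.21773879892361114 -87.85897793864247
0.09647046787036948 -179.61081203155638
0.21825870528961774 88.0523075698529
-0.003 [0.0218 0.0001 0.004 ] [-0.0246  0.0001 -0.01  ] 0.046362483890939776 [-0.0014  0.0001 -0.003 ]
-0.001 [0.0212 0.0001 0.006 ] [-0.0259  0.0001 -0.008 ] 0.0471213905951688 [-0.0024  0.0001 -0.001 ]
-0.005 [0.0224 0.0001 0.002 ] [-0.0232  0.0001 -0.012 ] 0.045603577186710764 [-0.0004  0.0001 -0.005 ]
```

Run:
```python
from h import *
l=L("w2.png"); s=arm.read_state(); A=R.from_quat(s["ee_rot"]); p=s["tcp_pos"]
g=l.im.astype(int)
for v in(190,205,225): print(v,[(u,g[v,u].sum()//3) for u in range(300,334,1)])
a=l.pl(315,174.5,.03);b=l.pl(317,243,.03);print(a,b,np.linalg.norm(a-b),(a+b)/2)
# rails outline: print row profile at v=200
v=205;print([(u,g[v,u].sum()//3) for u in list(range(262,300,2))+list(range(334,372,2))])
# clock axis from left edge of the back
x=[]
for v in range(40,290,10):
    r=g[v,240:285].min(1); x.append((240+np.argmax(r>110),v))
P=np.array([l.pl(u,v,.03)[:2] for u,v in x]); f=np.polyfit(P[:,1],P[:,0],1);print("axis deg",-90-np.degrees(np.arctan(f[0])),np.abs(np.polyval(f,P[:,1])-P[:,0]).max())
x=[]
for v in range(40,230,10):
    r=g[v,340:375].min(1); x.append((340+len(r)-np.argmax(r[::-1]>110),v))
P=np.array([l.pl(u,v,.03)[:2] for u,v in x]); f2=np.polyfit(P[:,1],P[:,0],1);print("axis deg",-90-np.degrees(np.arctan(f2[0])))
print("mid x at y=.0137",(np.polyval(f,.0137)+np.polyval(f2,.0137))/2, np.polyval(f2,.0137)-np.polyval(f,.0137))
```

```text
190 [(300, np.int64(234)), (301, np.int64(234)), (302, np.int64(235)), (303, np.int64(232)), (304, np.int64(200)), (305, np.int64(103)), (306, np.int64(78)), (307, np.int64(80)), (308, np.int64(79)), (309, np.int64(78)), (310, np.int64(80)), (311, np.int64(77)), (312, np.int64(80)), (313, np.int64(79)), (314, np.int64(82)), (315, np.int64(81)), (316, np.int64(73)), (317, np.int64(70)), (318, np.int64(67)), (319, np.int64(72)), (320, np.int64(71)), (321, np.int64(65)), (322, np.int64(67)), (323, np.int64(73)), (324, np.int64(97)), (325, np.int64(183)), (326, np.int64(231)), (327, np.int64(234)), (328, np.int64(234)), (329, np.int64(218)), (330, np.int64(182)), (331, np.int64(174)), (332, np.int64(176)), (333, np.int64(175))]
205 [(300, np.int64(233)), (301, np.int64(233)), (302, np.int64(234)), (303, np.int64(233)), (304, np.int64(228)), (305, np.int64(186)), (306, np.int64(95)), (307, np.int64(77)), (308, np.int64(78)), (309, np.int64(81)), (310, np.int64(79)), (311, np.int64(80)), (312, np.int64(75)), (313, np.int64(76)), (314, np.int64(75)), (315, np.int64(69)), (316, np.int64(67))
[... 1501 characters left out ...]
np.int64(234)), (288, np.int64(230)), (290, np.int64(235)), (292, np.int64(233)), (294, np.int64(234)), (296, np.int64(234)), (298, np.int64(234)), (334, np.int64(174)), (336, np.int64(173)), (338, np.int64(174)), (340, np.int64(175)), (342, np.int64(180)), (344, np.int64(233)), (346, np.int64(234)), (348, np.int64(235)), (350, np.int64(234)), (352, np.int64(218)), (354, np.int64(209)), (356, np.int64(232)), (358, np.int64(234)), (360, np.int64(234)), (362, np.int64(235)), (364, np.int64(245)), (366, np.int64(212)), (368, np.int64(102)), (370, np.int64(153))]
axis deg -88.07220222788997 0.00038397613139440345
axis deg -88.14729928771989
mid x at y=.0137 0.5371139761251265 0.08153001833473211
```

Call:
apply_moves(
  deltas=[
    {"slide":[0.008,0.002,0.12],"delta_rot":[0,0,-0.036]},
    {"slide":[0.008,0.002,0.25],"delta_rot":[0,0,-0.036]},
    {"slide":[0.008,0.002,0.35],"delta_rot":[0,0,-0.036]},
    {"slide":[0.008,0.002,0.387],"delta_rot":[0,0,-0.036]},
    {"slide":[0.008,0.002,0.387],"delta_rot":[0,0,-0.036]},
    {"slide":[0.008,0.002,0.387],"delta_rot":[0,0,-0.036]},
    {"slide":[0.008,0.002,0.387],"delta_rot":[0,0,-0.036]},
    {"slide":[0.008,0.002,0.387],"delta_rot":[0,0,-0.036]},
  ],
)

```text
time: 5.72
tcp_pos: [0.5371, 0.0141, 0.0662]
ee_rot: [0.695, 0.719, 0.001, 0.001]
ft_force: [-0.3, 0.6, 0.4]
opening: 0.0118
grasp_force: 58.8
```

Run:
```python
from h import *
im,c=shot("wrist","w3.png"); shot("scene","s3.png");s=arm.read_state(); print(s["time"],s["tcp_pos"],s["ft_force"])
go([.5365,.0128,.0315],91.9)
l=L("scene1.png")
u,v=L("s3.png").proj([.537,.013,.04]);u,v=int(u),int(v)
a=cv2.resize(L("s3.png").im[v-40:v+40,u-40:u+40],(400,400),interpolation=cv2.INTER_CUBIC)
b=cv2.resize(im[100:420,160:480],(400,400))
cv2.imwrite("pics/c3.png",np.hstack([a,b]))
```

```text
5.825 [0.536841   0.01408955 0.06579037] [ 0.44617608 -0.77874938 -0.02141099]
slide [-0.0032, -0.001, 0.0857] rot [0.0005, 0.0, 0.0009] rows>= 1.0 1.0 d [-0.0003 -0.0013 -0.0343]
```

View pics/c3.png

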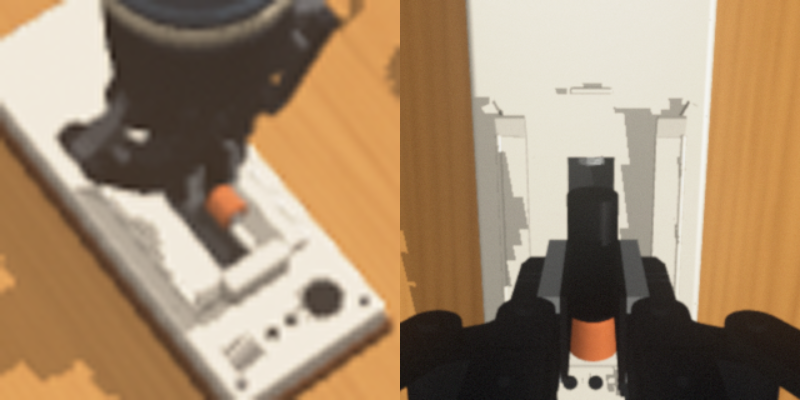

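Run:
```python
from h import *
l=L("w3.png"); s=arm.read_state(); A=R.from_quat(s["ee_rot"]); p=s["tcp_pos"]; g=l.im.astype(int)
print([(v,g[v,308:320].sum()//36) for v in range(218,260,1)])
print([(u,g[235,u].sum()//3) for u in range(290,336)])
e=l.pl(313.6,226.4,.03); print(e, A.inv().apply(e-p))
```

```text
[(218, np.int64(223)), (219, np.int64(223)), (220, np.int64(222)), (221, np.int64(222)), (222, np.int64(223)), (223, np.int64(222)), (224, np.int64(220)), (225, np.int64(197)), (226, np.int64(153)), (227, np.int64(152)), (228, np.int64(156)), (229, np.int64(153)), (230, np.int64(161)), (231, np.int64(139)), (232, np.int64(93)), (233, np.int64(68)), (234, np.int64(65)), (235, np.int64(64)), (236, np.int64(66)), (237, np.int64(64)), (238, np.int64(66)), (239, np.int64(64)), (240, np.int64(64)), (241, np.int64(65)), (242, np.int64(63)), (243, np.int64(64)), (244, np.int64(64)), (245, np.int64(63)), (246, np.int64(63)), (247, np.int64(62)), (248, np.int64(59)), (249, np.int64(53)), (250, np.int64(47)), (251, np.int64(46)), (252, np.int64(45)), (253, np.int64(46)), (254, np.int64(45)), (255, np.int64(46)), (256, np.int64(44)), (257, np.int64(44)), (258, np.int64(44)), (259, np.int64(44))]
[(290, np.int64(223)), (291, np.int64(221)), (292, np.int64(221)), (293, np.int64(206)), (294, np.int64(156)), (295, np.int64(86)), (296, np.int64(71)), (297, np.int64(72)), (298, np.int64(74)), (299, np.int64(71)), (300, np.int64(73)), (301, np.int64(71)), (302, np.int64(71)), (303, np.int64(70)), (304, np.int64(73)), (305, np.int64(71)), (306, np.int64(72)), (307, np.int64(71)), (308, np.int64(71)), (309, np.int64(69)), (310, np.int64(70)), (311, np.int64(71)), (312, np.int64(65)), (313, np.int64(61)), (314, np.int64(61)), (315, np.int64(63)), (316, np.int64(59)), (317, np.int64(60)), (318, np.int64(62)), (319, np.int64(59)), (320, np.int64(65)), (321, np.int64(60)), (322, np.int64(61)), (323, np.int64(59)), (324, np.int64(59)), (325, np.int64(60)), (326, np.int64(61)), (327, np.int64(57)), (328, np.int64(60)), (329, np.int64(62)), (330, np.int64(78)), (331, np.int64(161)), (332, np.int64(218)), (333, np.int64(222)), (334, np.int64(222)), (335, np.int64(220))]
[0.53625661 0.03810902 0.03      ] [0.02402764 0.00021578 0.03578901]
```

Call:
apply_moves(
  deltas=[
    {"slide":[-0.0035,-0.0008,0.03],"delta_rot":[0,0,0]},
    {"slide":[-0.0035,-0.0008,0.05],"delta_rot":[0,0,0]},
    {"slide":[-0.0035,-0.0008,0.065],"delta_rot":[0,0,0]},
    {"slide":[-0.0035,-0.0008,0.072],"delta_rot":[0,0,0]},
    {"slide":[-0.0035,-0.0008,0.078],"delta_rot":[0,0,0]},
    {"slide":[-0.0035,-0.0008,0.082],"delta_rot":[0,0,0]},
    {"slide":[-0.0035,-0.0008,0.085],"delta_rot":[0,0,0]},
    {"slide":[-0.0035,-0.0008,0.085],"delta_rot":[0,0,0]},
  ],
)

```text
time: 6.82
tcp_pos: [0.5364, 0.0127, 0.0313]
ee_rot: [0.695, 0.719, 0.0, -0.0]
ft_force: [0.4, -0.0, -0.3]
opening: 0.0116
grasp_force: 58.8
```

Call:
apply_moves(
  deltas=[
    {"slide":[0,0,0],"delta_rot":[0,0,0]},
    {"slide":[0,0,0],"delta_rot":[0,0,0]},
    {"slide":[0,0,0],"delta_rot":[0,0,0]},
    {"slide":[0,0,0],"delta_rot":[0,0,0]},
    {"slide":[0,0,0],"delta_rot":[0,0,0]},
  ],
  grip=0.76,
)

```text
time: 7.45
tcp_pos: [0.5364, 0.0127, 0.0313]
ee_rot: [0.695, 0.719, 0.0, -0.0]
ft_force: [0.0, 1.0, -0.3]
opening: 0.0206
grasp_force: 0.0
```

Call:
apply_moves(
  deltas=[
    {"slide":[0,0,-0.03],"delta_rot":[0,0,0]},
    {"slide":[0,0,-0.1],"delta_rot":[0,0,0]},
    {"slide":[0,0,-0.22],"delta_rot":[0,0,0]},
    {"slide":[0,0,-0.34],"delta_rot":[0,0,0]},
    {"slide":[0,0,-0.45],"delta_rot":[0,0,0]},
    {"slide":[0,0,-0.45],"delta_rot":[0,0,0]},
    {"slide":[0,0,-0.45],"delta_rot":[0,0,0]},
    {"slide":[0,0,-0.45],"delta_rot":[0,0,0]},
  ],
)

```text
time: 8.45
tcp_pos: [0.5356, 0.0126, 0.2103]
ee_rot: [0.695, 0.719, -0.001, -0.001]
ft_force: [-0.2, -0.3, -0.2]
opening: 0.0206
grasp_force: 0.0
```

Run:
```python
from h import *
im,c=shot("wrist","w4.png"); s=arm.read_state(); print(s["time"],s["tcp_pos"],s["opening"])
cv2.imwrite("pics/c4.png",cv2.resize(im[100:260,230:400],(680,600)))
# door in top & scene
t=L("top1.png")
go([.523,.315,.22],45)
```

```text
8.5 [0.53566548 0.01263984 0.21023011] 0.020304616985486034
slide [0.7565, -0.0055, -0.0244] rot [-0.0014, 0.0006, 0.5467] rows>= 5.0 5.0 d [-0.0127  0.3024  0.0098]
```

View pics/c4.png

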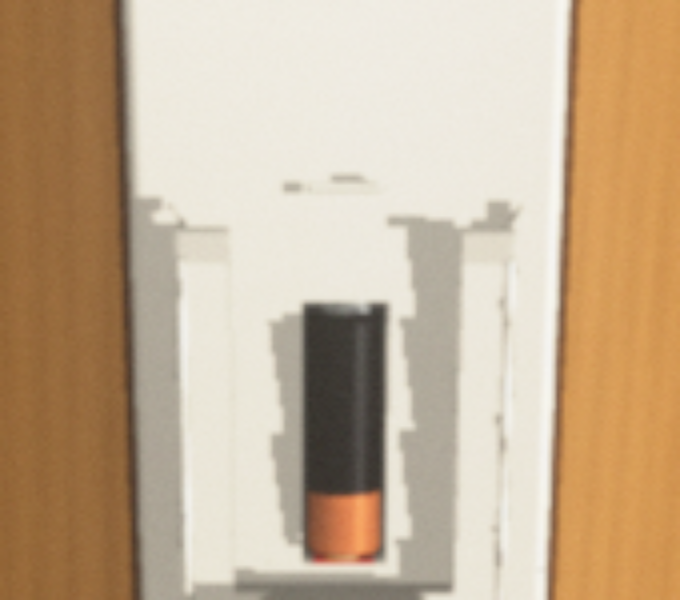

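The view shows the cell seated in the bay, with its copper end at the red plate (crop (342,555)). Next is the door.

Call:
apply_moves(
  deltas=[
    {"slide":[0.156,0,-0.024],"delta_rot":[0,0,0.1]},
    {"slide":[0.31,0,-0.024],"delta_rot":[0,0,0.2]},
    {"slide":[0.46,-0.005,-0.024],"delta_rot":[0,0,0.32]},
    {"slide":[0.61,-0.005,-0.024],"delta_rot":[0,0,0.44]},
    {"slide":[0.756,-0.005,-0.024],"delta_rot":[0,0,0.547]},
    {"slide":[0.756,-0.005,-0.024],"delta_rot":[0,0,0.547]},
    {"slide":[0.756,-0.005,-0.024],"delta_rot":[0,0,0.547]},
    {"slide":[0.756,-0.005,-0.024],"delta_rot":[0,0,0.547]},
    {"slide":[0.756,-0.005,-0.024],"delta_rot":[0,0,0.547]},
  ],
  grip=0,
)

```text
time: 9.62
tcp_pos: [0.5244, 0.3134, 0.2209]
ee_rot: [0.924, 0.382, -0.0, 0.0]
ft_force: [-0.8, 0.6, -0.1]
opening: 0.0857
grasp_force: 0.0
```

Run:
```python
from h import *
im,c=shot("wrist","w5.png"); s=arm.read_state(); print(s["time"],s["tcp_pos"],s["opening"],R.from_quat(s["ee_rot"]).as_matrix()[:,0],s["qpos"])
l=L("w5.png");print(l.proj([.523,.315,.0]))
cv2.imwrite("pics/c5.png",cv2.resize(im[60:360,120:520],(800,600),interpolation=cv2.INTER_CUBIC))
```

```text
9.675 [0.5244028  0.31364269 0.22099492] 0.08556784333863297 [ 7.08671149e-01  7.05538943e-01 -4.52408132e-05] [-0.46892643  0.4928868  -0.22950394  1.62453778  0.12549138  1.03864264
 -1.52344224]
(np.float64(310.88222047587146), np.float64(204.46040712916925))
```

View pics/c5.png

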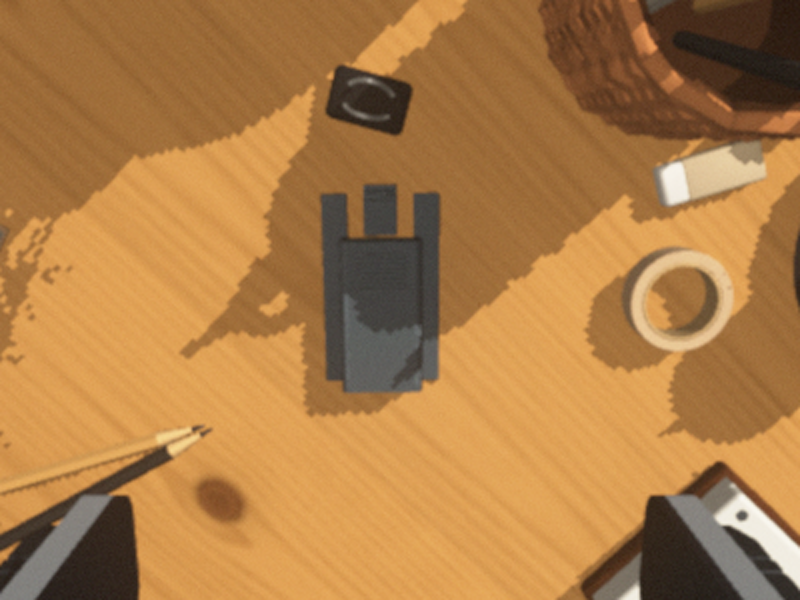

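Run:
```python
from h import *
l=L("w5.png"); s=arm.read_state(); A=R.from_quat(s["ee_rot"]); p=s["tcp_pos"]
def T(u,v,z): return A.inv().apply(l.pl(u/2+120,v/2+60,z)-p).round(4)
print("top back/front",T(382,239,.02),T(382,392,.02)); print("sides",T(343,300,.02),T(421,300,.02))
print("flange rear L/R",T(335,194,.003),T(427,194,.003)," front L/R",T(335,380,.003),T(430,380,.003)); print("tab rear",T(380,185,.006))
```

```text
top back/front [ 0.0242 -0.0017  0.201 ] [-0.0409 -0.0018  0.201 ]
sides [-0.001  -0.0179  0.201 ] [-0.001   0.0144  0.201 ]
flange rear L/R [ 0.0409 -0.0216  0.218 ] [0.0409 0.0171 0.218 ]  front L/R [-0.0406 -0.0229  0.218 ] [-0.0406  0.0195  0.218 ]
tab rear [ 0.0448 -0.0026  0.215 ]
```

Call:
apply_moves(
  deltas=[
    {"slide":[-0.0218,-0.0045,0.14],"delta_rot":[0,0,0]},
    {"slide":[-0.0218,-0.0045,0.28],"delta_rot":[0,0,0]},
    {"slide":[-0.0218,-0.0045,0.42],"delta_rot":[0,0,0]},
    {"slide":[-0.0218,-0.0045,0.5],"delta_rot":[0,0,0]},
    {"slide":[-0.0218,-0.0045,0.532],"delta_rot":[0,0,0]},
    {"slide":[-0.0218,-0.0045,0.532],"delta_rot":[0,0,0]},
    {"slide":[-0.0218,-0.0045,0.532],"delta_rot":[0,0,0]},
    {"slide":[-0.0218,-0.0045,0.532],"delta_rot":[0,0,0]},
  ],
)

```text
time: 10.68
tcp_pos: [0.5173, 0.3104, 0.0095]
ee_rot: [0.924, 0.382, 0.001, -0.0]
ft_force: [-0.4, 1.0, -0.3]
opening: 0.0852
grasp_force: 0.0
```

Call:
apply_moves(
  deltas=[
    {"slide":[0,0,0],"delta_rot":[0,0,0]},
    {"slide":[0,0,0],"delta_rot":[0,0,0]},
    {"slide":[0,0,0],"delta_rot":[0,0,0]},
    {"slide":[0,0,0],"delta_rot":[0,0,0]},
    {"slide":[0,0,0],"delta_rot":[0,0,0]},
    {"slide":[0,0,0],"delta_rot":[0,0,0]},
    {"slide":[0,0,0],"delta_rot":[0,0,0]},
    {"slide":[0,0,0],"delta_rot":[0,0,0]},
  ],
  grip=1,
)

```text
time: 11.68
tcp_pos: [0.5166, 0.3101, 0.0086]
ee_rot: [0.924, 0.382, 0.0, -0.0]
ft_force: [-0.6, -0.8, 5.8]
opening: 0.0322
grasp_force: 59.8
```

Run:
```python
from h import *
l=L("w4.png"); c=np.array([.5370,.0382]) 
s=arm.read_state();print(s["time"],s["tcp_pos"],s["opening"],s["ft_force"],R.from_quat(s["ee_rot"]).as_matrix()[:,0])
# seat & rails from w4 (crop x4 -> px 230+u/4, 100+v*160/600)
f=lambda u,v,z: l.pl(230+u/4,100+v*160/600,z).round(4)
print("cell black end",f(345,305,.033),"copper end",f(344,560,.036))
print("rail mouths (lip top, v~260 / flare 230)",f(205,260,.0375),f(487,260,.0375),f(203,230,.034),f(487,230,.034))
print("inner lip edges v=450",f(234,450,.0375),f(457,450,.0375)); print("ledge",f(332,185,.0344))
print("back sides v=100",f(126,100,.03),f(570,100,.03)); print("boss top front edge",f(345,573,.05),f(345,585,.05))
```

```text
11.675 [0.51662275 0.31006767 0.00855222] 0.03218258083736727 [-0.57232715 -0.84614242  5.76102519] [7.07501862e-01 7.06711347e-01 4.32684852e-04]
cell black end [0.536  0.0383 0.033 ] copper end [ 0.5377 -0.0145  0.036 ]
rail mouths (lip top, v~260 / flare 230) [0.5097 0.0468 0.0375] [0.5619 0.0487 0.0375] [0.509  0.0523 0.034 ] [0.5619 0.0542 0.034 ]
inner lip edges v=450 [0.5158 0.0086 0.0375] [0.5584 0.0101 0.0375]
ledge [0.5327 0.062  0.0344]
back sides v=100 [0.494  0.0768 0.03  ] [0.576  0.0797 0.03  ]
boss top front edge [ 0.5378 -0.0131  0.05  ] [ 0.5379 -0.0156  0.05  ]
```

Call:
apply_moves(
  deltas=[
    {"slide":[0,0,-0.08],"delta_rot":[0,0,0]},
    {"slide":[0,0,-0.2],"delta_rot":[0,0,0]},
    {"slide":[0,0,-0.3535],"delta_rot":[0,0,-0.1]},
    {"slide":[-0.09,0.106,-0.3535],"delta_rot":[0,0,-0.2]},
    {"slide":[-0.18,0.212,-0.3535],"delta_rot":[0,0,-0.32]},
    {"slide":[-0.27,0.32,-0.3535],"delta_rot":[0,0,-0.44]},
    {"slide":[-0.363,0.4265,-0.3535],"delta_rot":[0,0,-0.546]},
    {"slide":[-0.363,0.4265,-0.3535],"delta_rot":[0,0,-0.546]},
    {"slide":[-0.363,0.4265,-0.3535],"delta_rot":[0,0,-0.546]},
    {"slide":[-0.363,0.4265,-0.3535],"delta_rot":[0,0,-0.546]},
    {"slide":[-0.363,0.4265,-0.3535],"delta_rot":[0,0,-0.546]},
  ],
)

```text
time: 13.05
tcp_pos: [0.5341, 0.0882, 0.1495]
ee_rot: [0.695, 0.719, 0.0, -0.0]
ft_force: [-0.2, -0.2, -0.4]
opening: 0.0319
grasp_force: 59.8
```

Run:
```python
from h import *
im,c=shot("wrist","w6.png"); shot("scene","s6.png"); s=arm.read_state(); print(s["time"],s["tcp_pos"],s["opening"],s["ft_force"],R.from_quat(s["ee_rot"]).as_matrix().round(4).tolist())
go([.5344,.0868,.0395],91.9)
l=L("s6.png"); u,v=l.proj([.534,.087,.1]);u,v=int(u),int(v)
a=cv2.resize(l.im[v-50:v+50,u-50:u+50],(400,400),interpolation=cv2.INTER_CUBIC)
cv2.imwrite("pics/c6.png",np.hstack([a,cv2.resize(im[60:460,120:520],(400,400))]))
```

```text
13.15 [0.53418405 0.08770948 0.14951054] 0.03204983325472742 [ 0.32817542  0.1426919  -0.78548204] [[-0.0345, 0.9994, 0.0], [0.9994, 0.0345, 0.0002], [0.0002, 0.0, -1.0]]
slide [-0.0023, 0.0005, 0.275] rot [0.0, -0.0001, 0.0009] rows>= 2.0 1.0 d [ 0.0002 -0.0009 -0.11  ]
```

View pics/c6.png

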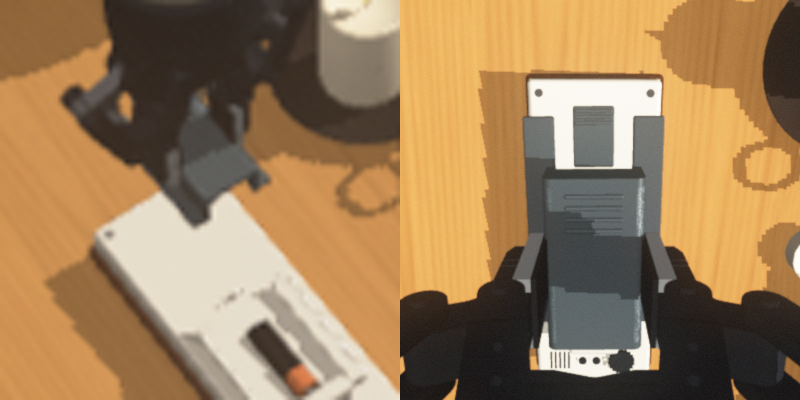

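Call:
apply_moves(
  deltas=[
    {"slide":[0,0.0005,0.12],"delta_rot":[0,0,0]},
    {"slide":[0,0.0005,0.2],"delta_rot":[0,0,0]},
    {"slide":[0,0.0005,0.24],"delta_rot":[0,0,0]},
    {"slide":[0,0.0005,0.262],"delta_rot":[0,0,0]},
    {"slide":[0,0.0005,0.262],"delta_rot":[0,0,0]},
    {"slide":[0,0.0005,0.268],"delta_rot":[0,0,0]},
    {"slide":[0,0.0005,0.272],"delta_rot":[0,0,0]},
    {"slide":[0,0.0005,0.275],"delta_rot":[0,0,0]},
    {"slide":[0,0.0005,0.275],"delta_rot":[0,0,0]},
    {"slide":[0,0.0005,0.275],"delta_rot":[0,0,0]},
  ],
)

```text
time: 14.4
tcp_pos: [0.5346, 0.0867, 0.0396]
ee_rot: [0.695, 0.719, 0.0, 0.0]
ft_force: [-0.3, 0.3, -1.2]
opening: 0.0323
grasp_force: 59.8
```

Call:
apply_moves(
  deltas=[
    {"slide":[0,0,0.001],"delta_rot":[0,0,0]},
    {"slide":[0,0,0.002],"delta_rot":[0,0,0]},
    {"slide":[0,0,0.002],"delta_rot":[0,0,0]},
    {"slide":[0,0,0.002],"delta_rot":[0,0,0]},
  ],
)

```text
time: 14.9
tcp_pos: [0.5345, 0.0867, 0.0387]
ee_rot: [0.695, 0.719, -0.0, -0.0]
ft_force: [0.1, -0.2, 0.2]
opening: 0.0321
grasp_force: 59.8
```

Call:
apply_moves(
  deltas=[
    {"slide":[0,0,0.0007],"delta_rot":[0,0,0]},
    {"slide":[0,0,0.0014],"delta_rot":[0,0,0]},
    {"slide":[0,0,0.0014],"delta_rot":[0,0,0]},
    {"slide":[0,0,0.0014],"delta_rot":[0,0,0]},
  ],
)

```text
time: 15.4
tcp_pos: [0.5346, 0.0867, 0.0385]
ee_rot: [0.695, 0.719, 0.0, 0.0]
ft_force: [-1.0, -0.7, 6.2]
opening: 0.0319
grasp_force: 60.5
```

Call:
apply_moves(
  deltas=[
    {"slide":[0,0,-0.0006],"delta_rot":[0,0,0]},
    {"slide":[-0.01,0,-0.0006],"delta_rot":[0,0,0]},
    {"slide":[-0.02,0,-0.0006],"delta_rot":[0,0,0]},
    {"slide":[-0.03,-0.0002,-0.0006],"delta_rot":[0,0,0]},
    {"slide":[-0.04,-0.0003,-0.0006],"delta_rot":[0,0,0]},
    {"slide":[-0.05,-0.0004,-0.0006],"delta_rot":[0,0,0]},
    {"slide":[-0.06,-0.0005,-0.0006],"delta_rot":[0,0,0]},
    {"slide":[-0.06,-0.0005,-0.0006],"delta_rot":[0,0,0]},
  ],
)

```text
time: 16.4
tcp_pos: [0.5353, 0.0624, 0.0385]
ee_rot: [0.695, 0.719, 0.0, 0.0]
ft_force: [0.4, 1.8, 4.7]
opening: 0.0319
grasp_force: 62.2
```

Call:
apply_moves(
  deltas=[
    {"slide":[-0.01,0,0],"delta_rot":[0,0,0]},
    {"slide":[-0.02,0,0],"delta_rot":[0,0,0]},
    {"slide":[-0.03,0,0],"delta_rot":[0,0,0]},
    {"slide":[-0.04,0,0],"delta_rot":[0,0,0]},
    {"slide":[-0.05,-0.0002,0],"delta_rot":[0,0,0]},
    {"slide":[-0.06,-0.0003,0],"delta_rot":[0,0,0]},
    {"slide":[-0.07,-0.0004,0],"delta_rot":[0,0,0]},
    {"slide":[-0.08,-0.0004,0],"delta_rot":[0,0,0]},
    {"slide":[-0.08,-0.0004,0],"delta_rot":[0,0,0]},
  ],
)

```text
time: 17.52
tcp_pos: [0.5361, 0.0299, 0.0385]
ee_rot: [0.696, 0.718, -0.0, 0.0]
ft_force: [0.4, 1.0, 5.4]
opening: 0.0321
grasp_force: 60.5
```

Call:
apply_moves(
  deltas=[
    {"slide":[-0.006,0,-0.0003],"delta_rot":[0,0,0]},
    {"slide":[-0.012,0,-0.0003],"delta_rot":[0,0,0]},
    {"slide":[-0.018,0,-0.0003],"delta_rot":[0,0,0]},
    {"slide":[-0.018,0,-0.0003],"delta_rot":[0,0,0]},
  ],
)

```text
time: 18.02
tcp_pos: [0.5362, 0.023, 0.0385]
ee_rot: [0.695, 0.719, -0.0, 0.0]
ft_force: [0.3, 1.6, 5.6]
opening: 0.032
grasp_force: 60.4
```

Call:
apply_moves(
  deltas=[
    {"slide":[-0.003,0,0],"delta_rot":[0,0,0]},
    {"slide":[-0.006,0,0],"delta_rot":[0,0,0]},
    {"slide":[-0.009,0,0],"delta_rot":[0,0,0]},
    {"slide":[-0.009,0,0],"delta_rot":[0,0,0]},
  ],
)

```text
time: 18.52
tcp_pos: [0.5366, 0.0208, 0.0388]
ee_rot: [0.695, 0.719, 0.001, -0.0]
ft_force: [-1.0, 5.6, 8.2]
opening: 0.032
grasp_force: 60.7
```

Call:
apply_moves(
  deltas=[
    {"slide":[-0.002,0,0],"delta_rot":[0,0,0]},
    {"slide":[-0.004,0,0],"delta_rot":[0,0,0]},
    {"slide":[-0.006,0,0],"delta_rot":[0,0,0]},
    {"slide":[-0.006,0,0],"delta_rot":[0,0,0]},
  ],
)

```text
time: 19.02
tcp_pos: [0.5369, 0.0191, 0.039]
ee_rot: [0.695, 0.719, 0.001, -0.0]
ft_force: [-1.3, 7.6, 9.9]
opening: 0.0321
grasp_force: 60.9
```

Call:
apply_moves(
  deltas=[
    {"slide":[-0.002,0,0],"delta_rot":[0,0,0]},
    {"slide":[-0.004,0,0],"delta_rot":[0,0,0]},
    {"slide":[-0.004,0,0],"delta_rot":[0,0,0]},
  ],
)

```text
time: 19.4
tcp_pos: [0.5371, 0.0176, 0.0391]
ee_rot: [0.695, 0.719, 0.001, -0.0]
ft_force: [-0.9, 6.0, 10.6]
opening: 0.0317
grasp_force: 61.0
```

Call:
apply_moves(
  deltas=[
    {"slide":[-0.002,0,0],"delta_rot":[0,0,0]},
    {"slide":[-0.004,0,0],"delta_rot":[0,0,0]},
    {"slide":[-0.006,0,0],"delta_rot":[0,0,0]},
    {"slide":[-0.006,0,0],"delta_rot":[0,0,0]},
  ],
)

```text
time: 19.9
tcp_pos: [0.5375, 0.015, 0.0392]
ee_rot: [0.695, 0.719, 0.001, 0.0]
ft_force: [-0.3, 5.8, 11.1]
opening: 0.032
grasp_force: 61.1
```

Call:
apply_moves(
  deltas=[
    {"slide":[-0.002,0,0],"delta_rot":[0,0,0]},
    {"slide":[-0.004,0,0],"delta_rot":[0,0,0]},
    {"slide":[-0.004,0,0],"delta_rot":[0,0,0]},
  ],
)

```text
time: 20.27
tcp_pos: [0.5367, 0.0118, 0.0385]
ee_rot: [0.695, 0.719, 0.0, 0.0]
ft_force: [0.7, 2.6, 6.1]
opening: 0.0321
grasp_force: 60.4
```

Call:
apply_moves(
  deltas=[
    {"slide":[-0.0015,0,0],"delta_rot":[0,0,0]},
    {"slide":[-0.003,0,0],"delta_rot":[0,0,0]},
    {"slide":[-0.003,0,0],"delta_rot":[0,0,0]},
  ],
)

```text
time: 20.65
tcp_pos: [0.5367, 0.0118, 0.0385]
ee_rot: [0.695, 0.719, 0.001, -0.0]
ft_force: [-1.4, 5.3, 5.4]
opening: 0.0319
grasp_force: 60.4
```

The push dropped after the click, and the door now sits against the hard stop at the expected home position. Releasing.

Call:
apply_moves(
  deltas=[
    {"slide":[0.003,0,0],"delta_rot":[0,0,0]},
    {"slide":[0.003,0,0],"delta_rot":[0,0,0]},
  ],
)

```text
time: 20.9
tcp_pos: [0.5367, 0.0119, 0.0385]
ee_rot: [0.695, 0.719, 0.0, 0.0]
ft_force: [0.4, 2.6, 5.0]
opening: 0.0315
grasp_force: 60.4
```

Call:
apply_moves(
  deltas=[
    {"slide":[0,0,0],"delta_rot":[0,0,0]},
    {"slide":[0,0,0],"delta_rot":[0,0,0]},
    {"slide":[0,0,0],"delta_rot":[0,0,0]},
    {"slide":[0,0,0],"delta_rot":[0,0,0]},
    {"slide":[0,0,-0.02],"delta_rot":[0,0,0]},
    {"slide":[0,0,-0.1],"delta_rot":[0,0,0]},
    {"slide":[0,0,-0.25],"delta_rot":[0,0,0]},
    {"slide":[0,0,-0.4],"delta_rot":[0,0,0]},
    {"slide":[0,0,-0.4],"delta_rot":[0,0,0]},
    {"slide":[0,0,-0.4],"delta_rot":[0,0,0]},
    {"slide":[0,0,-0.4],"delta_rot":[0,0,0]},
  ],
  grip=0.4,
)

```text
time: 22.28
tcp_pos: [0.5358, 0.0117, 0.1974]
ee_rot: [0.695, 0.719, -0.001, -0.001]
ft_force: [0.4, 0.4, -0.2]
opening: 0.0512
grasp_force: 0.0
```

Run:
```python
from h import *
im,c=shot("wrist","w7.png"); s=arm.read_state(); print(s["time"],s["tcp_pos"],s["opening"])
cv2.imwrite("pics/c7.png",cv2.resize(im[60:320,200:430],(520,588)))
```

```text
22.325 [0.53585889 0.01178296 0.19735001] 0.05103470585344161
```

View pics/c7.png

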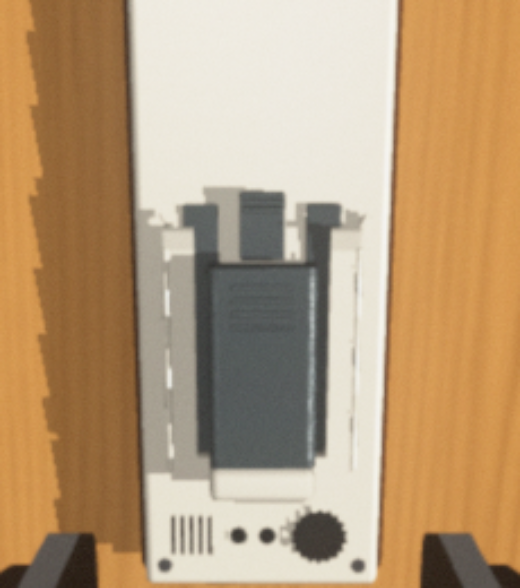

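The door is straight under the rails, with its front (263,468) against the boss and its tab (262,220) down over the ledge.

```bash
python3 -c "
from cell import arm
print(arm.job_done())"
```

```text
the job is handed in; nothing more can be done
None
```

I laid the cell in the bay with its button end to the red plate, slid the door until its tab clicked (peak push read about 8 N) and it met the stop, then let go and handed the job in at about 22 s; no verdict came back.

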